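Uncover the tilt stage and hold its plate at the red angle index

TASK

Get the tilt stage ready for an inclined exposure: lift the orange-amber dust cover off its two locating pins and set it down flat on the bench, not dropped, clear of the stage. Then, with the fingers on its black pull tab, swing the hinged plate up until its pointer lines up with the red index on the quadrant, and hold it still there, finishing while you are still holding it, because the plate falls if let go and I still have to tighten the clamp knob. Leave the red index where it is set and do not disturb anything else on the bench.

Things in the scene. Friction and masses are not known exactly. Their poses are not given: they have to be found in the camera images.
- tilt_stage: Tilt stage fixed to the bench: grey base plate (x -72 to +92, y -72 to +72 mm) on feet, two aluminium cheeks with tops 66 mm above the bench, white quadrant on its left (y 73 to 77 mm, top 142 mm above the bench; red index to y 87), black star knob on its right (to y -84). Origin on the bench under its middle; x from front (pull tab) to rear (hinge), y left, z up. Bench to its left is kept free.
- stage_hinge (a point): Middle of the hinge axis: 70 mm behind the stage's origin and 50 mm above the bench. The axis runs along the stage's y.
- dust_cover: Loose orange-amber cover plate 128 x 134 x 5 mm, 0.15 to 0.3 kg, dark bow handle on top. Origin: middle of its underside; x along the handle, z up. At the start it lies level on the cheeks, underside 66 mm above the bench, its two 10 mm holes over two 7 mm steel pins rising 13 mm. Free bench for it: 0.49 to 0.64 m ahead of the robot, 0.27 to 0.42 m to its left.
- cover_handle (a point): Middle of the handle's grip bar, 44 mm above the cover's underside. The bar is 74 mm long (along the cover's x), 14 mm wide (y), its top 50 mm and its underside 38 mm above the cover's underside; pinch it across y from above.
- tilt_plate (a joint): Angle of the hinged aluminium plate (96 mm wide, with a round dark vacuum chuck) in rad: 0 lying level, growing as its front edge swings up and back; stop at 1.4. Low friction: it falls back when let go. 0.35 to 0.7 kg; 1.5 to 3 N at the tab lift it.
- tab_grip (a point): Grip point on the plate's black pull tab, 170 mm from the hinge axis, 50 mm above the bench when level. The tab reaches from 144 to 192 mm from the axis, 16 mm wide (y, along the hinge), 13 mm thick, open bench beneath. Axes turn with the plate: x from tab to hinge. Pinched across y from above, it can turn between the pads while the gripper stays upright.
- pointer_tip (a point): Tip of the black needle that turns with the plate, in front of the white quadrant, 69 mm from the hinge axis on the left side; axes as those of tab_grip.
- angle_index (a joint): Where the red index is set: the plate angle in rad that it marks (0.4 to 1.2). It is clamped with stiff friction; leave it.
- index_mark (a point): The inner end of the red index on the quadrant's rim, 75 mm from the hinge axis, at the needle's side; the index reaches out to 112 mm from the axis. Its axes are parallel to those of pointer_tip when the plate stands at the index.
- mask_holder: Bystander: grey square mask holder 150 x 150 x 11 mm with a round hole, lying behind the stage; origin under its middle.
- resist_bottle: Bystander: brown bottle with black cap, 42 mm wide, 85 mm tall, behind the stage; origin under its middle.
- chuck_small: Bystander: dark spare vacuum chuck 100 x 108 x 40 mm, at the back left; origin under it.
- io_board: Bystander: small green circuit board 34 x 66 x 18 mm, back left; origin under its middle.
- wafer_box: Bystander: flat black wafer box 109 x 104 x 16 mm, to the right of the stage; origin under its middle.
- tweezers: Bystander: steel tweezers 25 x 131 x 9 mm, to the right of the stage; origin under their middle.
- loupe: Bystander: black round loupe 36 mm wide, 30 mm tall, to the right of the stage; origin under its middle.

How it is judged:
By the outcome, as a careful person would: the job done as asked, in the order asked, and still so for the second after the job is handed in, while the arm keeps its last pose, push and grip.
It also fails if it takes over 61 s, if anything falls off the work surface, if the arm or the gripper's body presses on something with over 40 N, if the wrist force passes 120 N, or if a joint passes its speed limit or range.

ROBOT

A 6-joint arm with a two-finger parallel gripper is mounted at the origin on a cart in front of the work surface, level with it; the furniture and walls round the work are solid. World frame = base frame: x ahead of the robot, y to its left, z up, the work surface at z = 0. Lengths are in m, angles in rad, forces in N, time in s.
With the tool pointing down it reaches from about 0.25 to 0.8 m from the base axis. Payload 3.9 kg.
Tool frame: the origin (TCP) lies on the centre line of the jaws, within the pads' length; the fingertips stand 22 mm ahead of it and the grasp point (between the pads) lies 3 mm ahead of it; z points along the fingers, y is the direction in which the jaws open and shut (so a half turn about z gives the same grasp; the last joint's range is limited). The gripper opens to 85 mm and grips with 20 to 120 N. Pads are 22 mm wide; open, the fingers measure 114 mm over their backs; the gripper's body (76 mm by 85 mm) begins 54 mm behind the grasp point. The pads swing forward as they close: fully open they stand 13 mm farther back than shut.
Start: joints at [1.19, 0.26, -0.138, 1.173, 0, 1.571], TCP at [0.195, 0.487, 0.253] pointing down, gripper open.
Joint ranges: [-2.78, 2.78], [-0.83, 1.72], [-1.28, 1.37], [-1.9, 2.12], [-1.57, 1.48], [-3.14, 3.14]. Speed limits (rad/s): [2.57, 2.57, 3.14, 3.14, 3.14, 3.14].

INTERFACE

Orientations are given as a rotation vector (axis times angle).
In Python, from rig import env gives the robot as it stands.
- The arm moves only by the tool servo_tool, never from a script. Its argument "moves" is a list of rows, each an object with "fingers": the opening, from -1 (shut) to 1 (fully open), so that 0 is half open; "xyz": the shift along the tool's x, y, z in mm, a list of three; "dr": the turn, a rotation vector about the tool's x, y, z in rad, a list of three. In form: [{"fingers": fingers, "xyz": [tx, ty, tz], "dr": [ax, ay, az]}, ...]. A call has 1 to 12 rows; each row shifts and turns the commanded pose from where the row before left it, along the tool's axes as they then stand; what a row does not reach is not made up. A row lasts 1/8 s, in which the tool goes at most 62.5 mm and 10.7 degrees, less where a joint would pass 70% of its speed; a pose out of reach is approached as far as the arm can. A call is refused whole if a number of a shift passes 62.5 or a number of a turn 0.188, either way. A call with a gripper value outside its range is refused whole. The fingers move at their own pace and stop on an object; the grip force is fixed at half the most. Time passes only in rows, so rows that do not move let the fingers close. It gives the time, the measured TCP pose, the force and the opening at its end, in the units of the state.
- env.state(): the state, without advancing time (a new reading comes with each control period).
- env.get_image(name): name is "scene" or "side" or "wrist"; returns the picture (400x640x3 uint8, red, green, blue); there is no depth.
- env.camera_model(name): a dict with "mtx" (3x3 intrinsics, pixels), "k1" (the pictures are not rectified: a ray, as slopes to the right and down, at radius r is drawn at 1 + k1 r^2 times it, then the intrinsics apply), "cam_to_world" (4x4, takes a point from camera to world coordinates); the wrist camera has in their place "hand_eye" (4x4, takes a point from camera to tool coordinates, whose origin is the TCP and whose axes are the flange's). Camera axes: x right, y up, looking along -z (the intrinsics and any distortion apply to the point x, -y, -z); pixel columns grow to the right and rows downward; lengths in m; the calibration is good to about 2 mm. A picture is of the moment at which its call begins: read the wrist's pose just before it. camera_model takes no time and is no camera call.
- env.finish_job(): hands the job in, once; it reports no verdict.
The state is a dict: "time_s": time; "joint_pos": joint angles; "qvel": joint speeds; "joint_efforts": joint torques, N m; "position": TCP position; "orientation": TCP orientation; "force": force on the tool from outside, world axes, zero at the start; "wrist_torque": the same for the moment, N m; "width": finger opening in m.
Only numpy, scipy, OpenCV 4.12 (cv2) and the standard library are available. Lean on these libraries where they do the work, as an engineer would, in place of code of your own. Each camera call takes 0.05 s, during which the arm holds its last target.

## Working session

There is one attempt and no reset: what is moved stays moved. The work goes in short steps, Python scripts to look and compute and a tool call to move; the robot and the scene stay as the last step left them, time stands still between calls to the robot, and variables do not carry over. Pictures are saved under pics/ and viewed, and the job is handed in when it is done.

Besides the shell and the picture viewer there is one more tool, called after ">>>" as name(argument=value, ...), one argument or row to a line, values as JSON. servo_tool: Moves the arm, as the interface text tells. Its arguments: {"type":"object","properties":{"moves":{"type":"array"}},"required":["moves"]}

```bash
ls; mkdir -p pics
cat > h.py <<'E'
import numpy as np, cv2
from rig import env
from scipy.spatial.transform import Rotation as R
def save(name,fn):
    im=env.get_image(name); cv2.imwrite('pics/'+fn,im[:,:,::-1]); return im
def T_tool(s):
    T=np.eye(4);T[:3,:3]=R.from_rotvec(s['orientation']).as_matrix();T[:3,3]=s['position'];return T
def cam(name,s=None):
    m=env.camera_model(name)
    C=np.array(m['cam_to_world']) if 'cam_to_world' in m else T_tool(s)@np.array(m['hand_eye'])
    return np.array(m['mtx']),m['k1'],C
def ray(c,u,v):
    K,k1,C=c
    p=cv2.undistortPoints(np.array([[[u,v]]],float),K,np.array([k1,0,0,0.]))[0,0]
    d=C[:3,:3]@np.array([p[0],-p[1],-1]); return C[:3,3],d/np.linalg.norm(d)
def onz(c,u,v,z):
    o,d=ray(c,u,v); return o+d*(z-o[2])/d[2]
def onplane(c,u,v,p,n):
    o,d=ray(c,u,v); return o+d*(np.dot(p-o,n)/np.dot(d,n))
def proj(c,P):
    K,k1,C=c
    q=np.linalg.inv(C)@np.append(P,1); a=np.array([q[0],-q[1]])/-q[2]; a=a*(1+k1*a@a)
    return K[:2,:2]@a+K[:2,2]
def tri(r1,r2):
    (o1,d1),(o2,d2)=r1,r2
    t=np.linalg.lstsq(np.c_[d1,-d2],o2-o1,rcond=None)[0]
    a=o1+t[0]*d1;b=o2+t[1]*d2; return (a+b)/2,np.linalg.norm(a-b)
E
python3 - <<'E'
from h import *
s=env.state();print(s)
for n in['scene','side','wrist']:
    save(n,n+'0.png');print(env.camera_model(n))
E
```

```text
pics
{'time_s': 0.0, 'joint_pos': array([ 1.19000207e+00,  2.60679030e-01, -1.39422005e-01,  1.17271131e+00,
        2.01040174e-05,  1.57080218e+00]), 'qvel': array([ 0.00046975, -0.00032359,  0.00078667, -0.00103774, -0.00031148,
        0.00192756]), 'joint_efforts': array([-1.98970687e-03, -4.05673563e+01,  2.53923762e+01,  1.86736265e-02,
        1.16556612e-04,  3.78696583e-06]), 'position': array([0.19486608, 0.48677492, 0.25244747]), 'orientation': array([-0.59447566, -3.08442416,  0.00310316]), 'force': array([ 0.62067618,  0.47265017, -0.61158114]), 'wrist_torque': array([-0.02516373, -0.03008691,  0.02213012]), 'width': 0.08498112397561286}
{'mtx': array([[420.34523084,   0.        , 316.76949279],
       [  0.        , 420.34523084, 191.40851619],
       [  0.        ,   0.        ,   1.        ]]), 'k1': -0.11387742906238772, 'cam_to_world': array([[-8.42848940e-01, -4.47176467e-01,  2.99397514e-01,
         9.06973423e-01],
       [ 5.38149606e-01, -7.01208719e-01,  4.67655144e-01,
         5.25589182e-01],
       [ 8.15772746e-04,  5.55283297e-01,  8.31660865e-01,
    
[... 407 characters left out ...]
79,  0.46120548,  0.48477049],
       [ 0.00517842,  0.49367166,  0.86963296,  0.84711022],
       [ 0.        ,  0.        ,  0.        ,  1.        ]])}
{'mtx': array([[300.88116492,   0.        , 320.26197977],
       [  0.        , 300.88116492, 197.32870476],
       [  0.        ,   0.        ,   1.        ]]), 'k1': -0.043707807900157714, 'hand_eye': array([[ 1.56696073e-04,  9.56877584e-01,  2.90491420e-01,
         7.36612226e-02],
       [ 9.99999890e-01, -2.14703978e-05, -4.68693753e-04,
        -1.54497842e-04],
       [-4.42245579e-04,  2.90491462e-01, -9.56877482e-01,
        -1.20199312e-01],
       [ 0.00000000e+00,  0.00000000e+00,  0.00000000e+00,
         1.00000000e+00]])}
```

View pics/scene0.png

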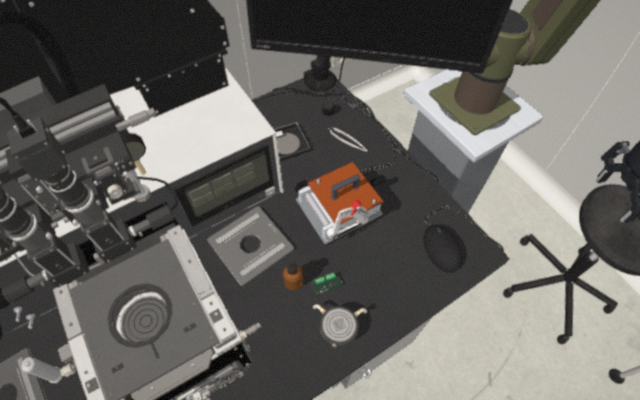

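View pics/side0.png

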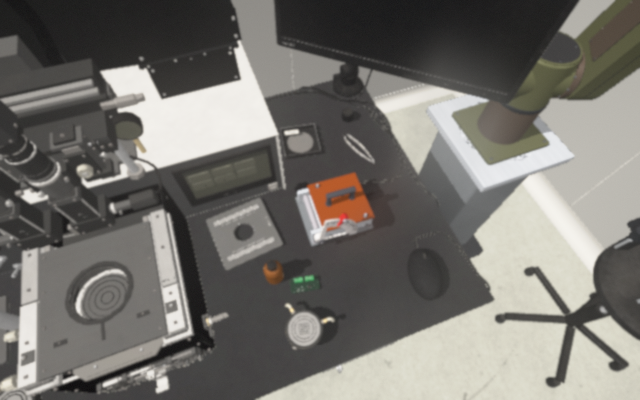

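View pics/wrist0.png

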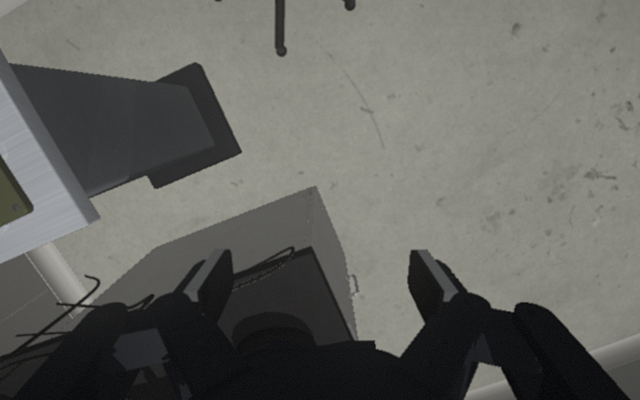

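Scene and side both show the stage with the orange cover at about (342,190) and (340,205), and the red index at (356,208) and (343,217). The mouse is at (445,247) and the chuck at (340,322). Next I measure the cover.

```bash
cat > m.py <<'E'
from h import *
for n in['scene','side']:
    im=cv2.imread(f'pics/{n}0.png');hsv=cv2.cvtColor(im,cv2.COLOR_BGR2HSV)
    m=cv2.inRange(hsv,(5,150,100),(18,255,255))
    m=cv2.morphologyEx(m,cv2.MORPH_CLOSE,np.ones((9,9)))
    cs,_=cv2.findContours(m,0,2);c0=max(cs,key=cv2.contourArea)
    hull=cv2.convexHull(c0)
    ap=cv2.approxPolyDP(hull,6,True)[:,0]
    c=cam(n);P=np.array([onz(c,*p,0.071) for p in ap]);print(n,ap.tolist());print(P.round(4),P.mean(0))
    print(np.linalg.norm(P-np.roll(P,-1,0),axis=1))
    W=np.array([onz(c,*p,0.071)[:2] for p in hull[:,0].astype(float)]);print(cv2.minAreaRect((W*1000).astype(np.float32)))
    # free area projection
    for q in[(.49,.27),(.64,.27),(.64,.42),(.49,.42)]: print(proj(c,[*q,0]).round(),end='')
    print()
    u,v=ap.mean(0).astype(int)
    a=im[v-60:v+60,u-80:u+80];cv2.imwrite(f'pics/{n}0c.png',cv2.resize(a,None,fx=5,fy=5,interpolation=cv2.INTER_CUBIC))
E
python3 m.py
```

```text
scene [[352, 162], [382, 202], [341, 222], [308, 182]]
[[0.4877 0.0331 0.071 ]
 [0.4965 0.1671 0.071 ]
 [0.6075 0.1596 0.071 ]
 [0.6121 0.0258 0.071 ]] [0.55094606 0.09638662 0.071     ]
[0.1343065  0.11127207 0.13387811 0.12459649]
((553.7221069335938, 96.46672058105469), (135.91921997070312, 128.6904754638672), 87.42339324951172)
[406. 248.][355. 280.][396. 335.][448. 298.]
side [[354, 173], [373, 215], [322, 222], [307, 185]]
[[0.493  0.034  0.071 ]
 [0.498  0.1608 0.071 ]
 [0.6194 0.1359 0.071 ]
 [0.6182 0.0265 0.071 ]] [0.55713606 0.08929991 0.071     ]
[0.12691884 0.12390036 0.10949691 0.12534894]
((557.2091674804688, 94.95724487304688), (133.15855407714844, 128.8668670654297), 87.77876281738281)
[391. 265.][333. 286.][359. 350.][421. 325.]
```

View pics/scene0c.png

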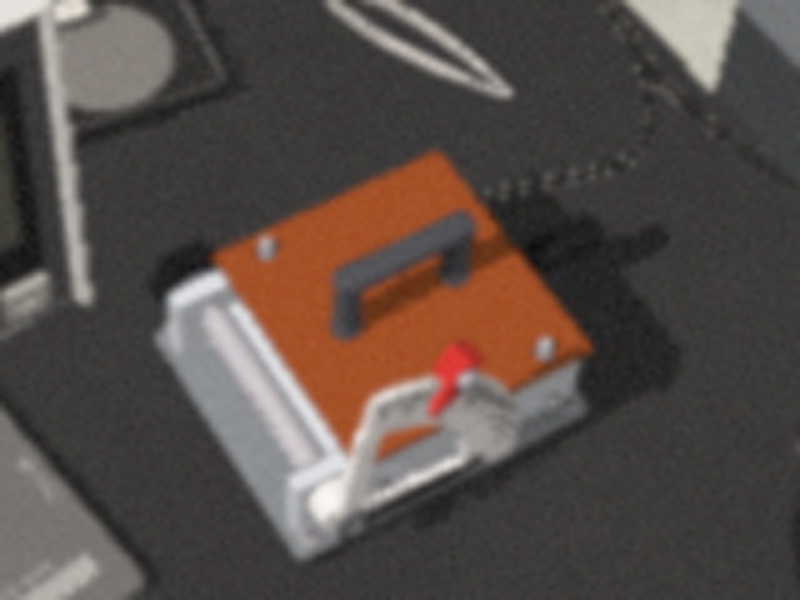

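View pics/side0c.png

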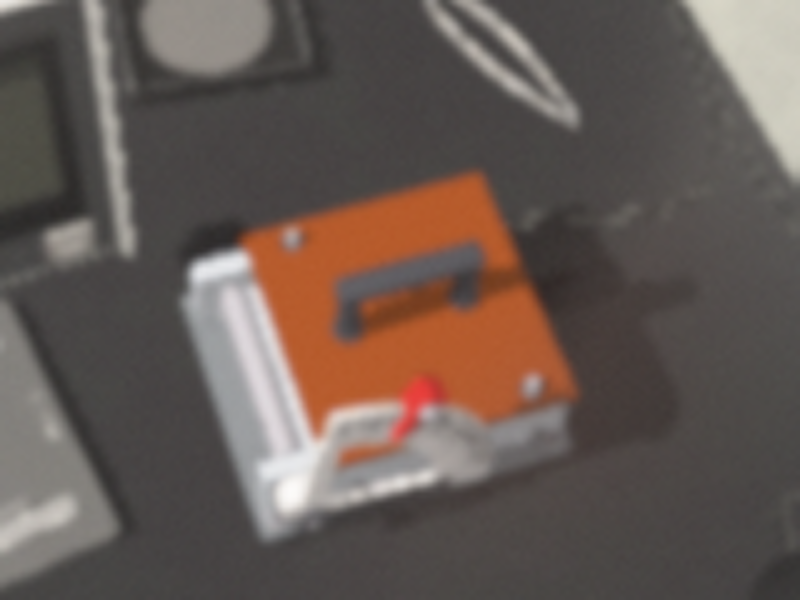

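>>> servo_tool(
  moves=[
    {"fingers": 1,"xyz": [0,0,-10],"dr": [0,0,-0.167]},
    {"fingers": 1,"xyz": [0,0,-10],"dr": [0,0,-0.167]},
    {"fingers": 1,"xyz": [-42,-42,0],"dr": [0,0,0]},
    {"fingers": 1,"xyz": [-42,-42,0],"dr": [0,0,0]},
    {"fingers": 1,"xyz": [-42,-42,0],"dr": [0,0,0]},
    {"fingers": 1,"xyz": [-42,-42,0],"dr": [0,0,0]},
    {"fingers": 1,"xyz": [-42,-42,0],"dr": [0,0,0]},
    {"fingers": 1,"xyz": [-42,-42,0],"dr": [0,0,0]},
    {"fingers": 1,"xyz": [-42,-42,0],"dr": [0,0,0]},
    {"fingers": 1,"xyz": [-42,-42,0],"dr": [0,0,0]},
    {"fingers": 1,"xyz": [-40,-40,0],"dr": [0,0,0]},
    {"fingers": 1,"xyz": [0,0,0],"dr": [0,0,0]},
  ],
)

```text
time_s: 1.65
position: [0.5553, 0.0913, 0.2724]
orientation: [0.082, 3.14, -0.001]
force: [-1.2, 0.1, -0.1]
width: 0.0853
```

Run:
```python
from h import *
s=env.state();print(s['time_s'],s['position'],s['joint_pos'],s['force'],s['qvel'].round(3));print(T_tool(s)[:3,:3].round(4))
save('wrist','w1.png'); np.save('w1.npy',T_tool(s))
```

```text
1.65 [0.55527442 0.09126457 0.27237579] [ 1.63269067e-01  3.18562977e-01 -4.87380996e-03  1.24746183e+00
 -6.90445070e-04  2.15413523e-01] [-1.24061844  0.09507143 -0.11908597] [ 0.06  -0.033 -0.045  0.026  0.036  0.019]
[[-9.986e-01  5.210e-02  0.000e+00]
 [ 5.210e-02  9.986e-01 -7.000e-04]
 [-0.000e+00 -7.000e-04 -1.000e+00]]
```

View pics/w1.png

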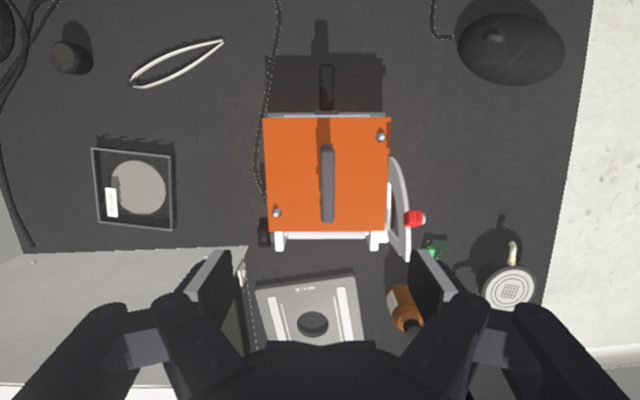

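The wrist view shows the cover at (263–391, 116–234), its handle bar at (327,145–221), pins at (381,137) and (277,211), the tab at (326,85), and the red index at (415,217). I'll turn these into positions.

```bash
cat > w1.py <<'E'
from h import *
m=env.camera_model('wrist');c=(np.array(m['mtx']),m['k1'],np.load('w1.npy')@np.array(m['hand_eye']))
im=cv2.imread('pics/w1.png');hsv=cv2.cvtColor(im,cv2.COLOR_BGR2HSV)
o=cv2.inRange(hsv,(5,150,100),(18,255,255)); o[250:]=0
o=cv2.morphologyEx(o,cv2.MORPH_OPEN,np.ones((3,3)))
cs,_=cv2.findContours(o,0,2);h=cv2.convexHull(max(cs,key=cv2.contourArea))
W=np.array([onz(c,*p,0.071)[:2]*1000 for p in h[:,0].astype(float)],np.float32);print('cover',cv2.minAreaRect(W))
filled=np.zeros_like(o);cv2.drawContours(filled,[h],-1,255,-1)
hd=cv2.bitwise_and(filled,cv2.inRange(hsv,(0,0,0),(180,110,140)));
hd=cv2.morphologyEx(hd,cv2.MORPH_OPEN,np.ones((3,3)))
cs,_=cv2.findContours(hd,0,2)
for k in cs:
    if cv2.contourArea(k)<60: continue
    W=np.array([onz(c,*p,0.116)[:2]*1000 for p in k[:,0].astype(float)],np.float32);print(cv2.contourArea(k),cv2.boundingRect(k),'handle',cv2.minAreaRect(W), W.mean(0))
cv2.imwrite('pics/w1c.png',cv2.resize(im[50:250,240:440],None,fx=3,fy=3,interpolation=cv2.INTER_CUBIC))
for n,u,v,z in[('pinFL',381,137,.079),('pinRR',277,211,.079),('tab',326,86,.0565)]:print(n,onz(c,u,v,z))
E
python3 w1.py
```

```text
cover ((556.3349609375, 97.06204223632812), (134.2095947265625, 126.92652893066406), 87.4892349243164)
955.0 (320, 143, 15, 79) handle ((552.1600952148438, 97.431640625), (12.994990348815918, 76.140380859375), 87.00737762451172) [538.39795   98.742584]
pinFL [0.5151412  0.15574029 0.079     ]
pinRR [0.5900493  0.04129691 0.079     ]
tab [0.46129    0.10194958 0.0565    ]
```

View pics/w1c.png

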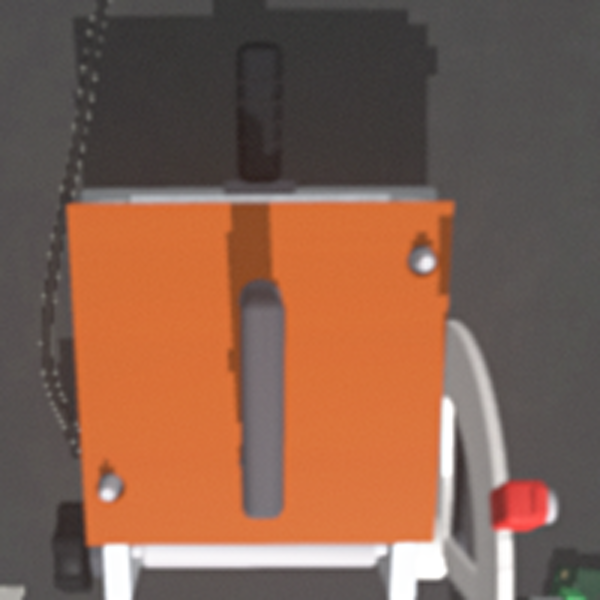

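>>> servo_tool(
  moves=[
    {"fingers": 1,"xyz": [0,6,40],"dr": [0,0,0]},
    {"fingers": 1,"xyz": [0,0,40],"dr": [0,0,0]},
    {"fingers": 1,"xyz": [0,0,30],"dr": [0,0,0]},
    {"fingers": 1,"xyz": [0,0,0],"dr": [0,0,0]},
    {"fingers": 1,"xyz": [0,0,0],"dr": [0,0,0]},
  ],
)

```text
time_s: 2.33
position: [0.5535, 0.1011, 0.1645]
orientation: [0.072, 3.14, 0.001]
force: [-0.0, -0.1, 0.1]
width: 0.0854
```

Run:
```python
from h import *
s=env.state();print(s['time_s'],s['position'],s['force'])
save('wrist','w2.png');save('scene','s2.png')
```

```text
2.325 [0.55351305 0.10108338 0.16453269] [-0.03880681 -0.14902512  0.11892894]
```

View pics/w2.png

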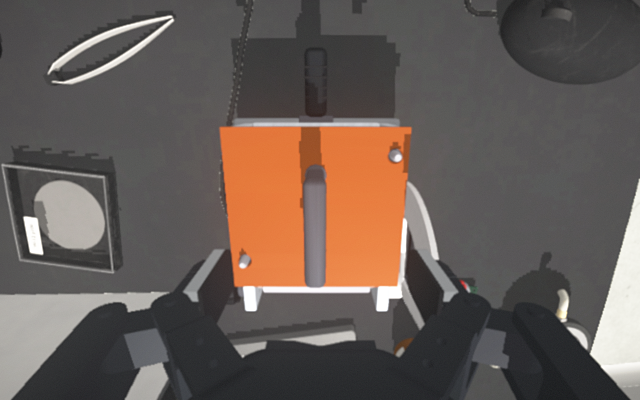

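The handle bar is now at (316,167–287) and everything else is undisturbed. I'll measure it again from this closer view.

Run:
```python
from h import *
s=env.state();c=cam('wrist',s);print(s['orientation'])
im=cv2.imread('pics/w2.png');hsv=cv2.cvtColor(im,cv2.COLOR_BGR2HSV)
o=cv2.inRange(hsv,(5,150,100),(18,255,255)); o[300:]=0;o[:,:215]=0;o[:,415:]=0
h=cv2.convexHull(np.vstack(cv2.findContours(o,0,2)[0][:]))
W=np.array([onz(c,*p,0.071)[:2]*1000 for p in h[:,0].astype(float)],np.float32);print('cover',cv2.minAreaRect(W))
f=np.zeros_like(o);cv2.drawContours(f,[h],-1,255,-1)
hd=cv2.bitwise_and(f,cv2.inRange(hsv,(0,0,0),(180,110,140)));hd=cv2.morphologyEx(hd,cv2.MORPH_OPEN,np.ones((3,3)))
for k in cv2.findContours(hd,0,2)[0]:
    if cv2.contourArea(k)<200: continue
    W=np.array([onz(c,*p,0.116)[:2]*1000 for p in k[:,0].astype(float)],np.float32);print(cv2.boundingRect(k),cv2.minAreaRect(W))
p=proj(c,[.5563,.0975,.116]);print(p)
```

```text
[7.23996464e-02 3.13771269e+00 1.07265272e-03]
cover ((558.36962890625, 96.69296264648438), (134.473876953125, 127.9378890991211), 87.34017944335938)
(303, 165, 23, 121) ((552.1214599609375, 97.16432189941406), (13.002632141113281, 78.72256469726562), 87.61516571044922)
[315.20600142 235.22019407]
```

>>> servo_tool(
  moves=[
    {"fingers": 1,"xyz": [-3,-4,0],"dr": [0,0,0]},
    {"fingers": 1,"xyz": [0,0,20],"dr": [0,0,0]},
    {"fingers": 1,"xyz": [0,0,20],"dr": [0,0,0]},
    {"fingers": 1,"xyz": [0,0,11],"dr": [0,0,0]},
    {"fingers": 1,"xyz": [0,0,0],"dr": [0,0,0]},
    {"fingers": 1,"xyz": [0,0,0],"dr": [0,0,0]},
  ],
)

```text
time_s: 3.18
position: [0.5569, 0.0961, 0.1131]
orientation: [0.074, 3.139, 0.0]
force: [0.0, 0.4, 0.5]
width: 0.0853
```

>>> servo_tool(
  moves=[
    {"fingers": -0.3,"xyz": [0,1,0],"dr": [0,0,0]},
    {"fingers": -0.6,"xyz": [0,0,0],"dr": [0,0,0]},
    {"fingers": -1,"xyz": [0,0,0],"dr": [0,0,0]},
    {"fingers": -1,"xyz": [0,0,0],"dr": [0,0,0]},
    {"fingers": -1,"xyz": [0,0,0],"dr": [0,0,0]},
    {"fingers": -1,"xyz": [0,0,0],"dr": [0,0,0]},
    {"fingers": -1,"xyz": [0,0,0],"dr": [0,0,0]},
    {"fingers": -1,"xyz": [0,0,0],"dr": [0,0,0]},
  ],
)

```text
time_s: 4.18
position: [0.5564, 0.0971, 0.1126]
orientation: [0.073, 3.14, 0.0]
force: [-0.9, 0.1, 3.3]
width: 0.013
```

>>> servo_tool(
  moves=[
    {"fingers": -1,"xyz": [0,0,-4],"dr": [0,0,0]},
    {"fingers": -1,"xyz": [0,0,-8],"dr": [0,0,0]},
    {"fingers": -1,"xyz": [0,0,-10],"dr": [0,0,0]},
    {"fingers": -1,"xyz": [0,0,-20],"dr": [0,0,0]},
    {"fingers": -1,"xyz": [0,0,-25],"dr": [0,0,0]},
    {"fingers": -1,"xyz": [0,0,-30],"dr": [0,0,0]},
    {"fingers": -1,"xyz": [0,0,-30],"dr": [0,0,0]},
    {"fingers": -1,"xyz": [0,0,-25],"dr": [0,0,0]},
    {"fingers": -1,"xyz": [0,0,0],"dr": [0,0,0]},
    {"fingers": -1,"xyz": [0,0,0],"dr": [0,0,0]},
  ],
)

```text
time_s: 5.42
position: [0.5558, 0.0969, 0.2635]
orientation: [-0.074, -3.14, 0.0]
force: [-0.3, -0.4, -2.4]
width: 0.0132
```

Run:
```python
from h import *
s=env.state();print(s['time_s'],s['position'],s['force'],s['width'],s['wrist_torque'])
a=save('scene','s3.png');b=save('wrist','w3.png')
np.save('w3.npy',T_tool(s))
cv2.imwrite('pics/s3c.png',cv2.resize(a[120:280,240:460,::-1],None,fx=3,fy=3,interpolation=cv2.INTER_CUBIC))
```

```text
5.425 [0.55577294 0.09694267 0.26350792] [-0.31246367 -0.37797341 -2.38667377] 0.013179892415151395 [-0.01328828  0.02151604  0.01306002]
```

View pics/s3c.png

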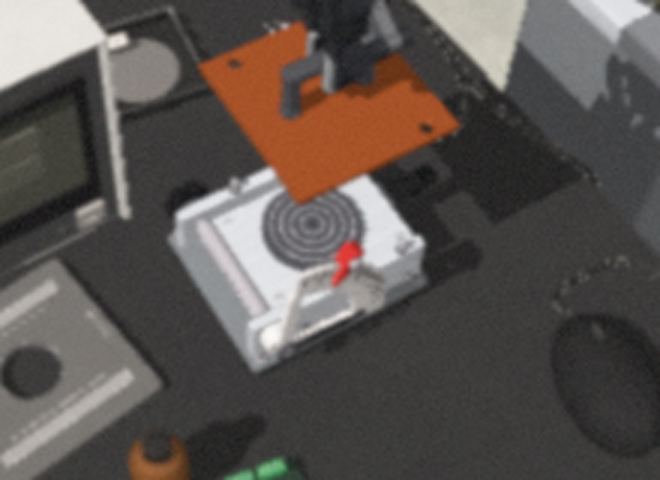

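View pics/w3.png

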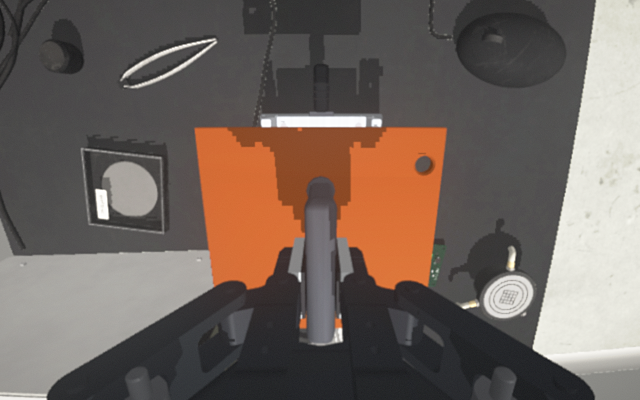

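The cover hangs level, clear of both pins, and the stage is unchanged. Moving it left to the free bench.

>>> servo_tool(
  moves=[
    {"fingers": -1,"xyz": [0,15,0],"dr": [0,0,0]},
    {"fingers": -1,"xyz": [0,30,0],"dr": [0,0,0]},
    {"fingers": -1,"xyz": [0,40,0],"dr": [0,0,0]},
    {"fingers": -1,"xyz": [2,40,0],"dr": [0,0,0]},
    {"fingers": -1,"xyz": [0,40,0],"dr": [0,0,0]},
    {"fingers": -1,"xyz": [0,40,0],"dr": [0,0,0]},
    {"fingers": -1,"xyz": [0,28,0],"dr": [0,0,0]},
    {"fingers": -1,"xyz": [0,15,0],"dr": [0,0,0]},
    {"fingers": -1,"xyz": [0,0,0],"dr": [0,0,0]},
    {"fingers": -1,"xyz": [0,0,0],"dr": [0,0,0]},
  ],
)

```text
time_s: 6.78
position: [0.5657, 0.344, 0.2642]
orientation: [-0.075, -3.14, 0.001]
force: [-0.9, -0.7, -1.6]
width: 0.0132
```

>>> servo_tool(
  moves=[
    {"fingers": -1,"xyz": [0,0,20],"dr": [0,0,0]},
    {"fingers": -1,"xyz": [0,0,35],"dr": [0,0,0]},
    {"fingers": -1,"xyz": [0,0,40],"dr": [0,0,0]},
    {"fingers": -1,"xyz": [0,0,40],"dr": [0,0,0]},
    {"fingers": -1,"xyz": [0,0,35],"dr": [0,0,0]},
    {"fingers": -1,"xyz": [0,0,20],"dr": [0,0,0]},
    {"fingers": -1,"xyz": [0,0,10],"dr": [0,0,0]},
    {"fingers": -1,"xyz": [0,0,0],"dr": [0,0,0]},
    {"fingers": -1,"xyz": [0,0,0],"dr": [0,0,0]},
  ],
)

```text
time_s: 7.9
position: [0.5668, 0.3451, 0.0656]
orientation: [0.074, 3.139, 0.002]
force: [0.0, 0.0, -0.9]
width: 0.0129
```

Run:
```python
from h import *
s=env.state();print(s['time_s'],s['position'],s['force'],s['width'],s['wrist_torque'])
a=save('scene','s4.png')
cv2.imwrite('pics/s4c.png',cv2.resize(a[120:380,240:480,::-1],None,fx=2.3,fy=2.3,interpolation=cv2.INTER_CUBIC))
```

```text
7.9 [0.56676328 0.34506886 0.06564668] [ 0.01716396  0.04343473 -0.94400868] 0.012850628644077313 [ 0.06460277  0.00034794 -0.05410158]
```

View pics/s4c.png

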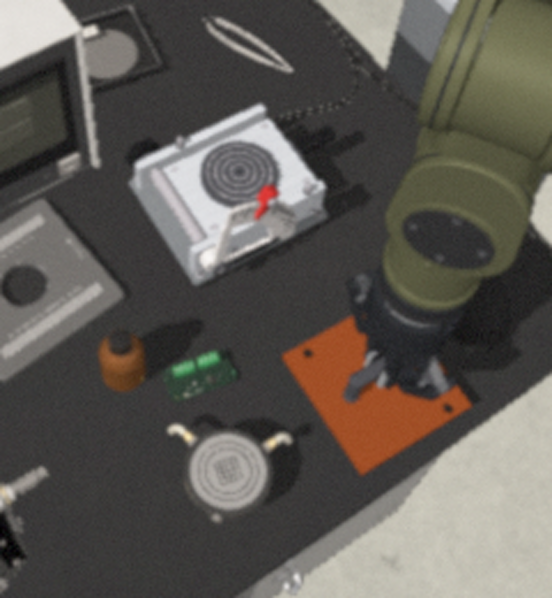

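The cover hangs about 19 mm above the free bench, well away from the stage, the chuck and the board. Lowering it gently.

>>> servo_tool(
  moves=[
    {"fingers": -1,"xyz": [0,0,8],"dr": [0,0,0]},
    {"fingers": -1,"xyz": [0,0,5],"dr": [0,0,0]},
    {"fingers": -1,"xyz": [0,0,3],"dr": [0,0,0]},
    {"fingers": -1,"xyz": [0,0,1],"dr": [0,0,0]},
    {"fingers": -1,"xyz": [0,0,1],"dr": [0,0,0]},
    {"fingers": -1,"xyz": [0,0,0],"dr": [0,0,0]},
    {"fingers": -1,"xyz": [0,0,0],"dr": [0,0,0]},
  ],
)

```text
time_s: 8.82
position: [0.5658, 0.3449, 0.0466]
orientation: [0.073, 3.141, 0.0]
force: [-1.0, 0.2, 0.9]
width: 0.0128
```

>>> servo_tool(
  moves=[
    {"fingers": -1,"xyz": [0,0,1],"dr": [0,0,0]},
    {"fingers": -1,"xyz": [0,0,0],"dr": [0,0,0]},
    {"fingers": -1,"xyz": [0,0,0],"dr": [0,0,0]},
  ],
)

```text
time_s: 9.2
position: [0.5658, 0.3449, 0.0466]
orientation: [0.074, 3.14, 0.001]
force: [-3.3, -1.7, 7.3]
width: 0.0131
```

It is seated: z stays at 46.6 mm and the force has risen to 7 N. Releasing.

>>> servo_tool(
  moves=[
    {"fingers": -0.5,"xyz": [0,0,0],"dr": [0,0,0]},
    {"fingers": 0,"xyz": [0,0,0],"dr": [0,0,0]},
    {"fingers": 0.3,"xyz": [0,0,0],"dr": [0,0,0]},
    {"fingers": 0.3,"xyz": [0,0,0],"dr": [0,0,0]},
    {"fingers": 0.3,"xyz": [0,0,-15],"dr": [0,0,0]},
    {"fingers": 0.3,"xyz": [0,0,-30],"dr": [0,0,0]},
    {"fingers": 0.3,"xyz": [0,0,-60],"dr": [0,0,0]},
    {"fingers": 0.3,"xyz": [0,0,-60],"dr": [0,0,0]},
    {"fingers": 0.3,"xyz": [0,0,-60],"dr": [0,0,0]},
  ],
)

```text
time_s: 10.32
position: [0.5657, 0.3448, 0.2736]
orientation: [0.073, 3.139, 0.001]
force: [1.2, 0.5, 0.8]
width: 0.0553
```

Run:
```python
from h import *
s=env.state();print(s['time_s'],s['position'],s['force'],s['width'],s['joint_pos'])
save('wrist','w5.png');save('scene','s5.png')
np.save('w5.npy',T_tool(s))
```

```text
10.325 [0.56569964 0.34479475 0.27364873] [1.24221222 0.4681544  0.75788059] 0.05533896058489066 [5.47373401e-01 4.99808723e-01 2.84949671e-01 1.35418678e+00
 7.05526387e-06 5.94185566e-01]
```

View pics/w5.png

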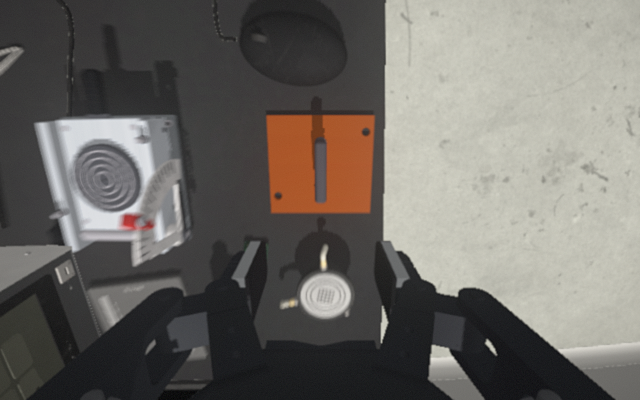

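View pics/s5.png

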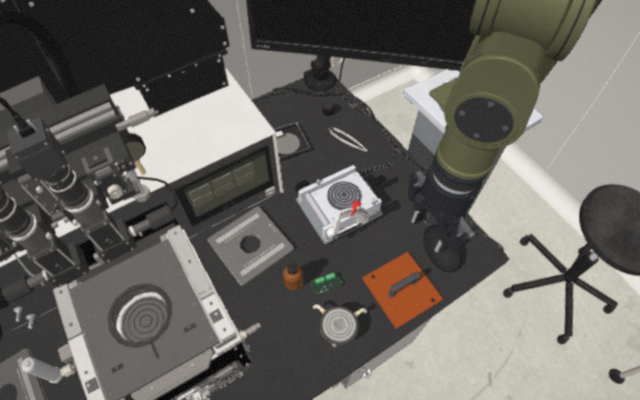

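The cover lies flat on the bench at wrist (320,163), its handle still up, and is clear of the mouse and the chuck. Next I tilt the wrist camera at the quadrant to measure the hinge, the needle and the index.

>>> servo_tool(
  moves=[
    {"fingers": 0.3,"xyz": [0,0,15],"dr": [0.18,0,0]},
    {"fingers": 0.3,"xyz": [0,0,15],"dr": [0.18,0,0]},
    {"fingers": 0.3,"xyz": [0,0,15],"dr": [0.18,0,0]},
    {"fingers": 0.3,"xyz": [0,0,0],"dr": [0.18,0,0]},
    {"fingers": 0.3,"xyz": [0,0,0],"dr": [0,0,0]},
    {"fingers": 0.3,"xyz": [0,0,0],"dr": [0,0,0]},
  ],
)

```text
time_s: 11.18
position: [0.5659, 0.337, 0.2273]
orientation: [-0.07, -2.927, 1.097]
force: [-0.4, -0.3, 1.1]
width: 0.0555
```

Run:
```python
from h import *
s=env.state();print(s['time_s'],s['position'],s['force'],s['qvel'].round(4))
im=save('wrist','w6.png')
np.save('w6.npy',T_tool(s))
```

```text
11.175 [0.56594821 0.33697053 0.22730249] [-0.41391465 -0.30367292  1.11108538] [-0.0189 -0.0725 -0.0009  0.0069 -0.0043  0.0051]
```

View pics/w6.png

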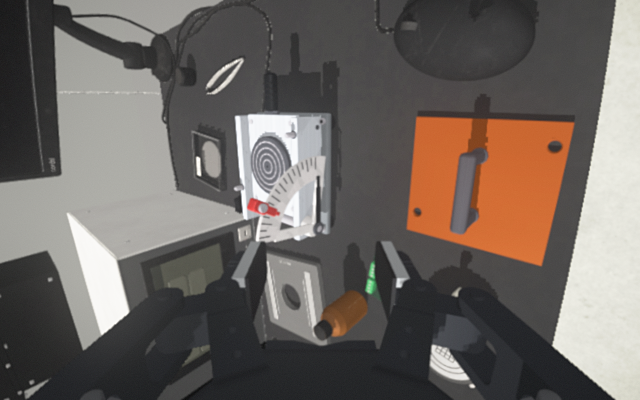

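Run:
```python
import cv2
im=cv2.imread('pics/w6.png');cv2.imwrite('pics/w6c.png',cv2.resize(im[95:245,225:345],None,fx=4,fy=4,interpolation=cv2.INTER_CUBIC))
```

```text
(no output)
```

View pics/w6c.png

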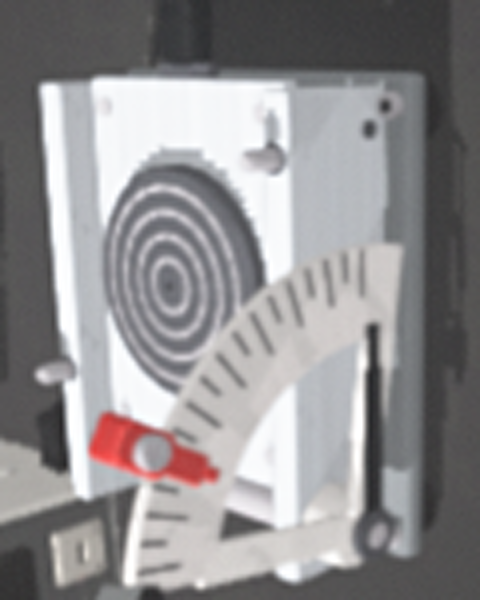

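The crop shows the hinge hub at (319,228), the needle tip at (318.5,176), and the red index's inner end at (278,213.5).

Run:
```python
from h import *
m=env.camera_model('wrist');c=(np.array(m['mtx']),m['k1'],np.load('w6.npy')@np.array(m['hand_eye']))
H=onz(c,319.25,228,.05);N=onz(c,318.5,176.25,.05);print('hub',H,'needle',N,np.linalg.norm(H-N),np.arctan2(*(H-N)[[1,0]]))
yaw=-0.046
for yaw in(-.046,np.arctan2(*(H-N)[[1,0]])):
  n=np.array([-np.sin(yaw),np.cos(yaw),0]);x=np.array([np.cos(yaw),np.sin(yaw),0])
  for off in(-2,0,2):
    I=onplane(c,278.25,213.5,H+n*off/1000,n);d=I-H
    print(off,'idx',I,'r',np.hypot(d@x,d[2]),'ang',np.arctan2(d[2],-d@x))
# stage origin estimate, tab
x=np.array([np.cos(-.046),np.sin(-.046),0]);n=np.array([-x[1],x[0],0])
print('tab pred',H-x*.170-n*.079, 'origin',H-x*.07-n*.079)
m1=(c[0],c[1],np.load('w1.npy')@np.array(m['hand_eye']))
for v in(64.5,111): print(onz(m1,326.5,v,.0565))
for u in(320,333.5): print(onz(m1,u,86,.0565))
```

```text
hub [0.63437314 0.17752157 0.05      ] needle [0.56684952 0.17965946 0.05      ] 0.06755744747838549 -0.03165077448824246
-2 idx [0.59707477 0.17723639 0.11537553] r 0.07524101126454114 ang 1.052938637053603
0 idx [0.59622109 0.1792778  0.1170817 ] r 0.07719208042515524 ang 1.053224349052658
2 idx [0.5953674  0.18131922 0.11878786] r 0.07914315557637852 ang 1.0534959740536398
-2 idx [0.59730146 0.17669431 0.11492248] r 0.07473902221495618 ang 1.0524823398628902
0 idx [0.59645345 0.17872216 0.1166173 ] r 0.07666295876891666 ang 1.053103750780861
2 idx [0.59560544 0.18075001 0.11831213] r 0.07858692347690427 ang 1.053694735159208
tab pred [0.46092024 0.10642238 0.05      ] origin [0.56081446 0.101824   0.05      ]
[0.44016954 0.10379852 0.0565    ]
[0.48689648 0.10161322 0.0565    ]
[0.46101013 0.09595783 0.0565    ]
[0.46174218 0.11018081 0.0565    ]
```

The index marks about 1.053 rad; its inner end measures 75–77 mm from the axis against 75 given. The needle measures 67.6 mm against 69, and the tab length 47 mm against 48. Moving above the tab to look closer.

>>> servo_tool(
  moves=[
    {"fingers": 0.3,"xyz": [0,0,0],"dr": [-0.18,0,0]},
    {"fingers": 0.3,"xyz": [0,0,0],"dr": [-0.18,0,0]},
    {"fingers": 0.3,"xyz": [0,0,0],"dr": [-0.18,0,0]},
    {"fingers": 0.3,"xyz": [0,0,0],"dr": [-0.18,0,0]},
    {"fingers": 0.3,"xyz": [15,-40,0],"dr": [0,0,0]},
    {"fingers": 0.3,"xyz": [20,-50,0],"dr": [0,0,0]},
    {"fingers": 0.3,"xyz": [20,-50,0],"dr": [0,0,0]},
    {"fingers": 0.3,"xyz": [20,-50,0],"dr": [0,0,0]},
    {"fingers": 0.3,"xyz": [18,-45,0],"dr": [0,0,0]},
    {"fingers": 0.3,"xyz": [0,0,20],"dr": [0,0,0]},
    {"fingers": 0.3,"xyz": [0,0,30],"dr": [0,0,0]},
    {"fingers": 0.3,"xyz": [0,0,0],"dr": [0,0,0]},
  ],
)

```text
time_s: 12.72
position: [0.4598, 0.105, 0.1783]
orientation: [0.076, 3.137, 0.002]
force: [0.4, 0.2, -0.3]
width: 0.0556
```

>>> servo_tool(
  moves=[
    {"fingers": 0.3,"xyz": [0,0,0],"dr": [0,0,0]},
  ],
)

```text
time_s: 12.85
position: [0.4621, 0.1061, 0.1794]
orientation: [0.075, 3.135, 0.002]
force: [0.9, 0.5, -0.6]
width: 0.0557
```

Run:
```python
from h import *
s=env.state();print(s['time_s'],s['position'],s['orientation'],s['force'],s['qvel'].round(4))
im=save('wrist','w7.png')
np.save('w7.npy',T_tool(s))
```

```text
12.85 [0.46209713 0.10614737 0.17936082] [7.46560485e-02 3.13537263e+00 2.24033453e-03] [ 0.88875145  0.51308695 -0.60473127] [ 0.0078  0.0183  0.0228 -0.0008  0.0005 -0.0004]
```

View pics/w7.png

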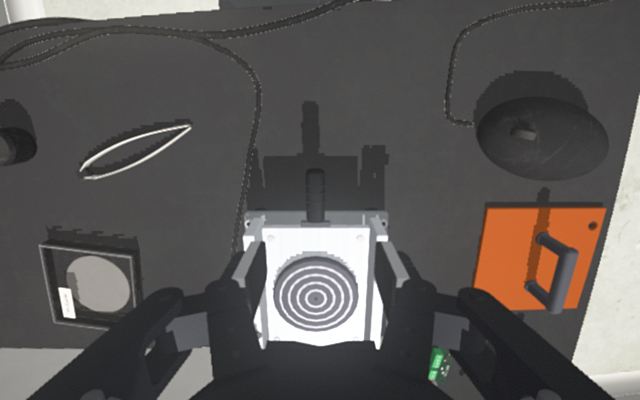

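Run:
```python
from h import *
m=env.camera_model('wrist');c=(np.array(m['mtx']),m['k1'],np.load('w7.npy')@np.array(m['hand_eye']))
im=cv2.imread('pics/w7.png');cv2.imwrite('pics/w7c.png',cv2.resize(im[150:240,270:360],None,fx=6,fy=6,interpolation=cv2.INTER_CUBIC))
for u,v in((306,185),(325.5,185),(316,170),(316,221),(306,210),(325.5,210)):print(u,v,onz(c,u,v,.0565))
print('chuck',onz(c,316,297,.06))
```

```text
306 185 [0.45152105 0.09477638 0.0565    ]
325.5 185 [0.45230175 0.11101621 0.0565    ]
316 170 [0.43919862 0.10376105 0.0565    ]
316 221 [0.48408755 0.10144117 0.0565    ]
306 210 [0.47358928 0.09341812 0.0565    ]
325.5 210 [0.47439145 0.1100812  0.0565    ]
chuck [0.55871843 0.09760595 0.06      ]
```

View pics/w7c.png

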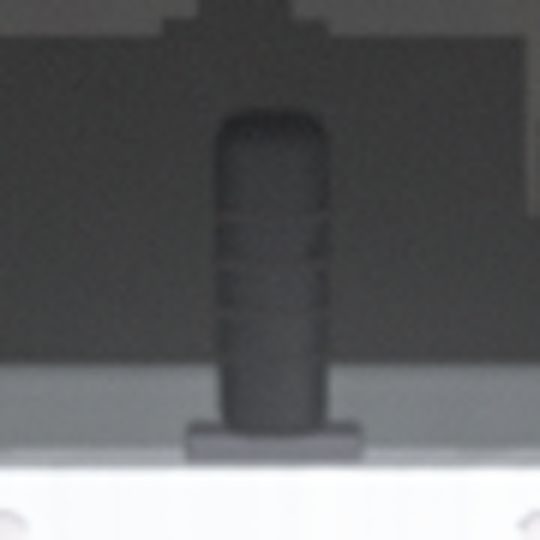

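The tab is at (306–325, 170–222), centred at (0.461, 0.1025) with yaw about −0.047, which matches the hinge estimate. Descending onto it.

>>> servo_tool(
  moves=[
    {"fingers": 0.3,"xyz": [0,-4,20],"dr": [0,0,0]},
    {"fingers": 0.3,"xyz": [0,0,35],"dr": [0,0,0]},
    {"fingers": 0.3,"xyz": [0,0,35],"dr": [0,0,0]},
    {"fingers": 0.3,"xyz": [0,0,20],"dr": [0,0,0]},
    {"fingers": 0.3,"xyz": [0,0,10],"dr": [0,0,0]},
    {"fingers": 0.3,"xyz": [0,0,5],"dr": [0,0,0]},
    {"fingers": 0.3,"xyz": [0,0,0],"dr": [0,0,0]},
    {"fingers": 0.3,"xyz": [0,0,0],"dr": [0,0,0]},
  ],
)

```text
time_s: 13.9
position: [0.4622, 0.1027, 0.0523]
orientation: [0.073, 3.139, 0.001]
force: [-0.0, -0.9, -0.9]
width: 0.0557
```

>>> servo_tool(
  moves=[
    {"fingers": -0.3,"xyz": [0,0,0],"dr": [0,0,0]},
    {"fingers": -1,"xyz": [0,0,0],"dr": [0,0,0]},
    {"fingers": -1,"xyz": [0,0,0],"dr": [0,0,0]},
    {"fingers": -1,"xyz": [0,0,0],"dr": [0,0,0]},
    {"fingers": -1,"xyz": [0,0,0],"dr": [0,0,0]},
    {"fingers": -1,"xyz": [0,0,0],"dr": [0,0,0]},
  ],
)

```text
time_s: 14.65
position: [0.4616, 0.1018, 0.0519]
orientation: [0.074, 3.14, -0.003]
force: [-0.8, -4.4, 5.9]
width: 0.0153
```

Run:
```python
from h import *
s=env.state();print(s['time_s'],s['position'],s['force'],s['width'],s['wrist_torque'])
import math
for n in(9,):
  pr=(0,0)
  for i in range(1,n+1):
    a=1.04*i/n; x=170*(1-math.cos(a)); z=170*math.sin(a); print(round(a,3),round(x-pr[0],1),round(z-pr[1],1)); pr=(x,z)
```

```text
14.65 [0.46158417 0.10177869 0.05192949] [-0.76166797 -4.432443    5.85799575] 0.015266800880204004 [-0.78063463  0.15814006  0.02509037]
0.116 1.1 19.6
0.231 3.4 19.3
0.347 5.6 18.8
0.462 7.7 18.0
0.578 9.8 17.0
0.693 11.7 15.8
0.809 13.4 14.4
0.924 15.0 12.7
1.04 16.3 10.9
```

>>> servo_tool(
  moves=[
    {"fingers": -1,"xyz": [0,0,-5],"dr": [0,0,0]},
    {"fingers": -1,"xyz": [-0.4,0,-7.5],"dr": [0,0,0]},
    {"fingers": -1,"xyz": [-0.7,0,-7.1],"dr": [0,0,0]},
    {"fingers": -1,"xyz": [-1.4,0,-9.7],"dr": [0,0,0]},
    {"fingers": -1,"xyz": [-2.0,0,-9.6],"dr": [0,0,0]},
    {"fingers": -1,"xyz": [-2.6,0,-9.5],"dr": [0,0,0]},
    {"fingers": -1,"xyz": [-3.0,0,-9.3],"dr": [0,0,0]},
    {"fingers": -1,"xyz": [0,0,0],"dr": [0,0,0]},
    {"fingers": -1,"xyz": [0,0,0],"dr": [0,0,0]},
  ],
)

```text
time_s: 15.78
position: [0.4709, 0.1013, 0.1085]
orientation: [-0.074, -3.14, 0.003]
force: [1.1, -5.5, -5.9]
width: 0.0151
```

Run:
```python
from h import *
s=env.state();print(s['time_s'],s['position'],s['force'],s['width'],s['wrist_torque'])
a=save('scene','s8.png');save('wrist','w8.png')
cv2.imwrite('pics/s8c.png',cv2.resize(a[150:260,290:410,::-1],None,fx=5,fy=5,interpolation=cv2.INTER_CUBIC))
```

```text
15.775 [0.47093468 0.10131815 0.1085179 ] [ 1.10350917 -5.54687325 -5.86412033] 0.01506971574546304 [-0.94321107 -0.07753066  0.01597973]
```

View pics/s8c.png

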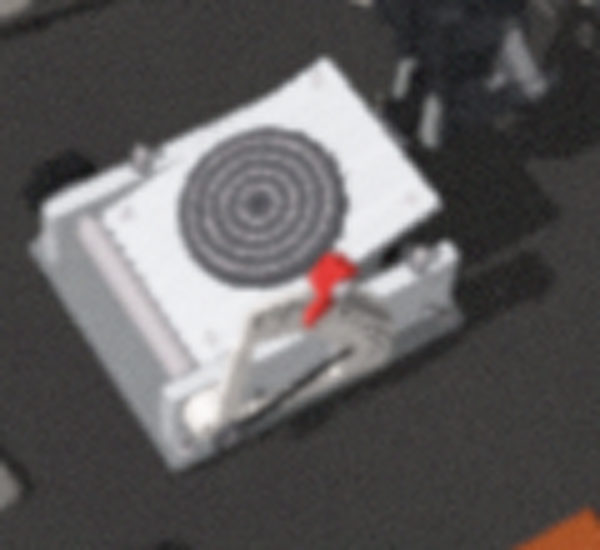

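View pics/w8.png

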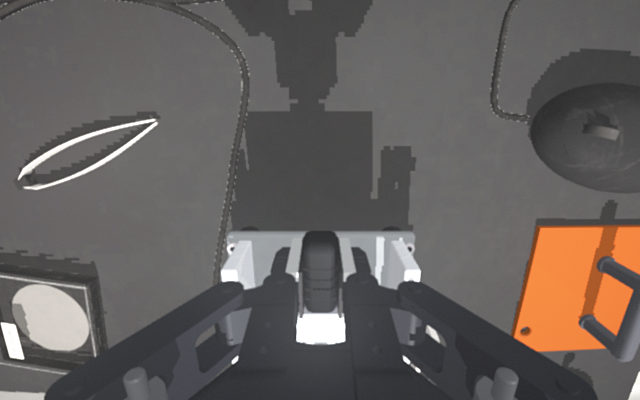

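The plate is following: the needle has lifted and the tab is centred in the fingers. Continuing along the arc to just short of the index.

>>> servo_tool(
  moves=[
    {"fingers": -1,"xyz": [-3.8,-0.5,-9.8],"dr": [0,0,0]},
    {"fingers": -1,"xyz": [-4.4,0,-9.6],"dr": [0,0,0]},
    {"fingers": -1,"xyz": [-4.9,0,-9.1],"dr": [0,0,0]},
    {"fingers": -1,"xyz": [-5.6,0,-9.0],"dr": [0,0,0]},
    {"fingers": -1,"xyz": [-6.1,0,-8.6],"dr": [0,0,0]},
    {"fingers": -1,"xyz": [-6.6,0,-8.2],"dr": [0,0,0]},
    {"fingers": -1,"xyz": [-7.1,0,-7.8],"dr": [0,0,0]},
    {"fingers": -1,"xyz": [-7.5,0,-7.2],"dr": [0,0,0]},
    {"fingers": -1,"xyz": [-8.0,0,-6.8],"dr": [0,0,0]},
    {"fingers": -1,"xyz": [-8.4,0,-6.3],"dr": [0,0,0]},
    {"fingers": -1,"xyz": [0,0,0],"dr": [0,0,0]},
    {"fingers": -1,"xyz": [0,0,0],"dr": [0,0,0]},
  ],
)

```text
time_s: 17.38
position: [0.5347, 0.0984, 0.1923]
orientation: [0.074, 3.139, -0.001]
force: [-0.0, -6.0, -6.3]
width: 0.0149
```

Run:
```python
from h import *
s=env.state();print(s['time_s'],s['position'],s['orientation'],s['force'],s['width'],s['wrist_torque'])
H=np.array([.6310,.097]);p=s['position'];print(np.arctan2(p[2]-.003-.05,.6313-p[0]),np.hypot(p[2]-.053,.6313-p[0]))
a=save('scene','s9.png');b=save('side','d9.png');save('wrist','w9.png')
A=cv2.resize(a[150:250,290:390,::-1],None,fx=6,fy=6,interpolation=cv2.INTER_CUBIC);cv2.imwrite('pics/s9c.png',A)
A=cv2.resize(b[160:260,280:380,::-1],None,fx=6,fy=6,interpolation=cv2.INTER_CUBIC);cv2.imwrite('pics/d9c.png',A)
```

```text
17.375 [0.53471568 0.09838814 0.19230175] [ 7.40846561e-02  3.13937632e+00 -6.50845560e-04] [-3.58405508e-03 -5.99124619e+00 -6.31595303e+00] 0.014943044529458025 [-0.93254902  0.24860864 -0.06451472]
0.9645500834629724 0.16950961318223215
```

View pics/s9c.png

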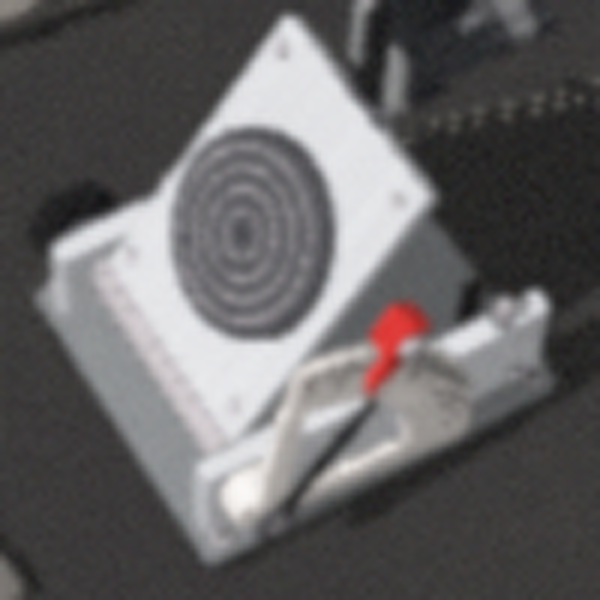

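View pics/d9c.png

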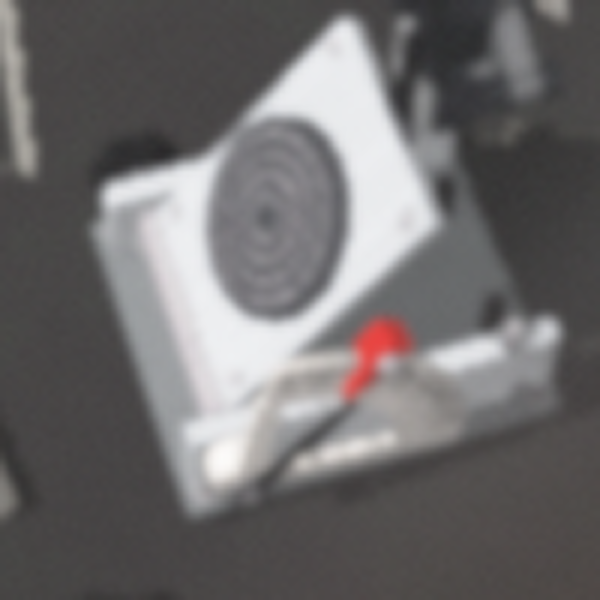

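View pics/w9.png

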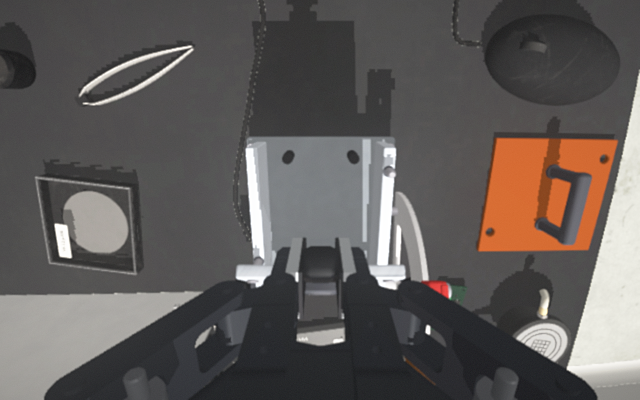

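```bash
cat > ang.py <<'E'
from h import *
import sys
yaw=-.047;x=np.array([np.cos(yaw),np.sin(yaw),0]);n=np.array([-x[1],x[0],0])
H=np.array([.6313,.0952,.05])+n*.079
def ang(c,u,v,off=0.):
    d=onplane(c,u,v,H+n*off,n)-H; return np.array([-d@x,d[2]])*1000
if __name__=='__main__':
  for nm,f in(('scene',sys.argv[1]),('side',sys.argv[2])):
    c=cam(nm);im=cv2.imread('pics/'+f);hsv=cv2.cvtColor(im,cv2.COLOR_BGR2HSV)
    print(nm,'hub pred px',proj(c,H).round(1))
    for a in(.9,.95,1.0,1.05,1.1):
        d=-x*np.cos(a)+np.array([0,0,1])*np.sin(a); print(a,proj(c,H+.069*d).round(1),proj(c,H+.075*d).round(1),proj(c,H+.112*d+n*.004).round(1))
    red=cv2.inRange(hsv,(0,150,110),(4,255,255))|cv2.inRange(hsv,(172,150,110),(180,255,255));red[:,:290]=0;red[:,400:]=0;red[:150]=0;red[260:]=0
    P=np.argwhere(red)[:,::-1].astype(float)
    Q=np.array([ang(c,u,v) for u,v in P]);r=np.hypot(*Q.T);t=np.arctan2(Q[:,1],Q[:,0])
    for lo,hi in((66,78),(78,90),(90,105),(105,125)):
        k=(r>lo)&(r<hi);print('red r',lo,hi,k.sum(),t[k].mean().round(3) if k.any() else '')
    g=im.max(2)
    # dark needle: sample polar grid
    M=cv2.GaussianBlur(g,(0,0),0.5)
    for rr in(25,30,35,40,45,50,55,60,65,70):
        ts=np.linspace(.6,1.4,161)
        px=np.array([proj(c,H+.001*rr*(-x*np.cos(a)+np.array([0,0,1])*np.sin(a))) for a in ts],np.float32)
        val=cv2.remap(M,px[:,0].copy()[None],px[:,1].copy()[None],cv2.INTER_LINEAR)[0].astype(float)
        k=val<val.min()+25; print(rr,'min',val.min(),ts[val.argmin()].round(3),'cent',ts[k].mean().round(3),end=' | ')
    print()
E
python3 ang.py s9.png d9.png
```

```text
scene hub pred px [334.1 237. ]
0.9 [351.8 216.8] [353.4 215. ] [364.5 204.8]
0.95 [350.8 216.8] [352.3 215. ] [362.9 204.9]
1.0 [349.7 217. ] [351.2 215.1] [361.2 205. ]
1.05 [348.6 217.1] [350.  215.3] [359.4 205.3]
1.1 [347.5 217.4] [348.7 215.6] [357.5 205.6]
red r 66 78 0 
red r 78 90 6 1.049
red r 90 105 10 1.075
red r 105 125 38 1.128
25 min 82.0 0.935 cent 0.912 | 30 min 81.0 0.86 cent 0.92 | 35 min 65.0 0.89 cent 0.91 | 40 min 73.0 0.915 cent 0.907 | 45 min 71.0 0.86 cent 0.89 | 50 min 66.0 0.885 cent 0.895 | 55 min 68.0 0.905 cent 0.902 | 60 min 88.0 0.92 cent 0.9 | 65 min 92.0 0.885 cent 0.885 | 70 min 116.0 0.91 cent 0.912 | 
side hub pred px [321.4 241.6]
0.9 [339.8 226.9] [341.5 225.5] [352.9 218.5]
0.95 [338.7 226.8] [340.3 225.5] [351.2 218.4]
1.0 [337.6 226.8] [339.1 225.4] [349.3 218.3]
1.05 [336.4 226.8] [337.8 225.4] [347.3 218.3]
1.1 [335.1 226.9] [336.4 225.5] [345.2 218.4]
red r 66 78 0 
red r 78 90 3 1.07
red r 90 105 5 1.111
red r 105 125 28 1.154
25 min 103.0 1.005 cent 1.052 | 30 min 110.0 1.06 cent 1.08 | 35 min 107.0 1.02 cent 1.02 | 40 min 94.0 0.96 cent 0.99 | 45 min 93.0 0.975 cent 0.985 | 50 min 98.0 0.935 cent 0.97 | 55 min 101.0 0.955 cent 0.967 | 60 min 113.0 0.965 cent 0.962 | 65 min 125.0 0.96 cent 0.952 | 70 min 148.0 0.965 cent 0.845 |
```

>>> servo_tool(
  moves=[
    {"fingers": -1,"xyz": [-2.8,-0.5,-2],"dr": [0,0,0]},
    {"fingers": -1,"xyz": [-3,-0.5,-2],"dr": [0,0,0]},
    {"fingers": -1,"xyz": [-3,0,-1.7],"dr": [0,0,0]},
    {"fingers": -1,"xyz": [0,0,0],"dr": [0,0,0]},
    {"fingers": -1,"xyz": [0,0,0],"dr": [0,0,0]},
  ],
)

```text
time_s: 18.15
position: [0.5425, 0.0979, 0.1974]
orientation: [-0.073, -3.141, -0.002]
force: [-1.3, 0.9, -7.3]
width: 0.0148
```

```bash
cat > look.py <<'E'
from h import *
import sys
k=sys.argv[1]
s=env.state();print(s['time_s'],s['position'],s['force'],s['qvel'].round(4))
p=s['position'];print('kin',np.arctan2(p[2]-.053,.6313-p[0]),np.hypot(p[2]-.053,.6313-p[0]))
fs=[];
for nm in('scene','side'):
    acc=np.mean([env.get_image(nm).astype(float) for _ in range(4)],0).astype(np.uint8)
    cv2.imwrite(f'pics/{nm}{k}.png',acc[:,:,::-1])
    o=(320,195) if nm=='scene' else (305,200)
    fs.append(cv2.resize(acc[o[1]:o[1]+50,o[0]:o[0]+50,::-1],None,fx=8,fy=8,interpolation=cv2.INTER_CUBIC))
cv2.imwrite(f'pics/z{k}.png',np.hstack(fs))
E
python3 look.py A; python3 ang.py sceneA.png sideA.png | grep -v '^[01]'
```

```text
18.15 [0.54251117 0.09791753 0.19738839] [-1.34074168  0.87138067 -7.25968   ] [ 0.0001 -0.0016 -0.0029 -0.0031 -0.0001 -0.0003]
kin 1.0194707552125657 0.16950357988204015
scene hub pred px [334.1 237. ]
red r 66 78 0 
red r 78 90 6 1.049
red r 90 105 10 1.075
red r 105 125 38 1.128
25 min 73.0 0.955 cent 0.955 | 30 min 79.0 0.975 cent 0.98 | 35 min 73.0 0.895 cent 0.947 | 40 min 68.0 0.915 cent 0.94 | 45 min 63.0 0.94 cent 0.945 | 50 min 70.0 0.955 cent 0.952 | 55 min 74.0 0.965 cent 0.947 | 60 min 91.0 0.925 cent 0.932 | 65 min 91.0 0.94 cent 0.938 | 70 min 114.0 0.995 cent 0.97 | 
side hub pred px [321.4 241.6]
red r 66 78 0 
red r 78 90 3 1.07
red r 90 105 4 1.109
red r 105 125 28 1.154
25 min 95.0 1.01 cent 1.08 | 30 min 97.0 1.115 cent 1.102 | 35 min 101.0 1.025 cent 1.057 | 40 min 95.0 1.02 cent 1.035 | 45 min 96.0 0.985 cent 1.022 | 50 min 96.0 1.0 cent 1.02 | 55 min 101.0 1.005 cent 1.017 | 60 min 111.0 1.02 cent 1.01 | 65 min 129.0 1.025 cent 0.995 | 70 min 154.0 1.035 cent 0.875 |
```

View pics/zA.png

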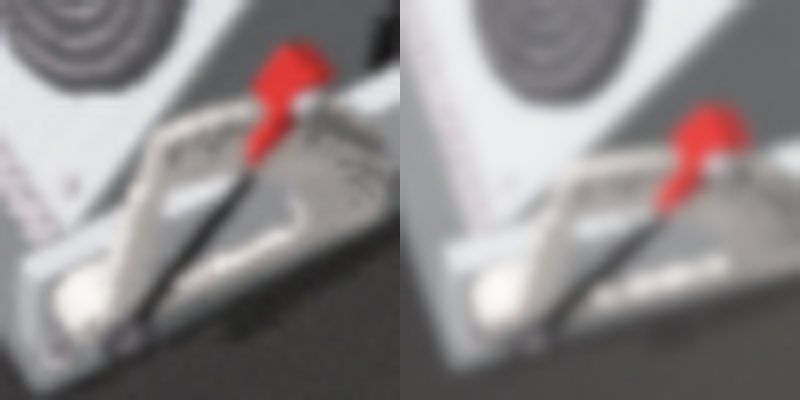

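```bash
cat > rel.py <<'E'
from h import *
from ang import ang,H,x,n
import sys
k=sys.argv[1]
m=env.camera_model('wrist');c6=(np.array(m['mtx']),m['k1'],np.load('w6.npy')@np.array(m['hand_eye']))
if k=='6':
    hub=ang(c6,319.25,228);
    for nm,u,v in(('needle',318.5,176.25),('needlemid',318.5,200),('idx',278.25,213.5)):
        d=ang(c6,u,v)-hub;print(nm,np.hypot(*d),np.arctan2(d[1],d[0]))
    sys.exit()
for nm in('scene','side'):
    c=cam(nm);im=cv2.imread(f'pics/{nm}{k}.png').astype(np.float32)
    # needle line fit: per image row, dark centroid near predicted
    a0=float(sys.argv[2]); pts=[]
    for r in np.arange(28,62,2.):
        P=proj(c,H+.001*r*(-x*np.cos(a0)+np.array([0,0,1])*np.sin(a0)))
        t=proj(c,H+.06*(-x*np.cos(a0)+np.array([0,0,1])*np.sin(a0)))-proj(c,H);t/=np.linalg.norm(t);q=np.array([-t[1],t[0]])
        s=np.arange(-4,4.01,.25);px=(P[None]+s[:,None]*q).astype(np.float32)
        v=cv2.remap(im.max(2),px[:,0].copy()[None],px[:,1].copy()[None],cv2.INTER_CUBIC)[0]
        i=v[4:-4].argmin()+4; w=np.clip(np.percentile(v,60)-v,0,None)*(abs(s-s[i])<2); pts.append(P+q*(w@s)/w.sum())
    pts=np.array(pts,np.float32);vx,vy,x0,y0=cv2.fitLine(pts,cv2.DIST_HUBER,0,.01,.01).ravel()
    d=np.array([vx,vy]);d*=np.sign(d[0]);q=np.array([-d[1],d[0]])
    print(nm,'resid',np.std((pts-[x0,y0])@q).round(2),'dir',d)
    red=np.clip(im[:,:,2]-np.maximum(im[:,:,1],im[:,:,0]),0,None)
    # red profile across the needle line at distances beyond
    for r in(72,75,78,81,84,88,92):
        P=proj(c,H+.001*r*(-x*np.cos(a0)+np.array([0,0,1])*np.sin(a0)))
        L=np.array([x0,y0])+d*((P-[x0,y0])@d)
        s=np.arange(-6,6.01,.25);px=(L[None]+s[:,None]*q).astype(np.float32)
        v=cv2.remap(red,px[:,0].copy()[None],px[:,1].copy()[None],cv2.INTER_CUBIC)[0].clip(0)
        e=(v@s)/v.sum(); 
        da=.02;Pa=proj(c,H+.001*r*(-x*np.cos(a0+da)+np.array([0,0,1])*np.sin(a0+da)));sens=((Pa-P)@q)/da
        print(r,'peak',v.max().round(),'off px',e.round(2),'=> dang',(e/sens).round(3))
E
python3 rel.py 6; python3 rel.py A 0.98
```

```text
needle 68.84112032484725 0.01745944643926704
needlemid 38.367669769748225 0.03440021401649017
idx 78.27606166990223 1.0533530488836884
scene resid 0.08 dir [ 0.67122424 -0.7412544 ]
72 peak 26.0 off px -2.28 => dang 0.156
75 peak 79.0 off px -2.09 => dang 0.137
78 peak 124.0 off px -2.18 => dang 0.137
81 peak 143.0 off px -2.32 => dang 0.14
84 peak 148.0 off px -2.31 => dang 0.135
88 peak 139.0 off px -2.52 => dang 0.14
92 peak 150.0 off px -3.42 => dang 0.181
side resid 0.11 dir [ 0.79091734 -0.611923  ]
72 peak 103.0 off px -2.18 => dang 0.144
75 peak 124.0 off px -2.3 => dang 0.146
78 peak 128.0 off px -2.28 => dang 0.139
81 peak 130.0 off px -2.33 => dang 0.136
84 peak 129.0 off px -2.69 => dang 0.151
88 peak 139.0 off px -3.4 => dang 0.182
92 peak 159.0 off px -3.92 => dang 0.2
```

Run:
```python
from h import *
from ang import ang,H,x,n
m=env.camera_model('wrist');c=(np.array(m['mtx']),m['k1'],np.load('w6.npy')@np.array(m['hand_eye']))
im=cv2.imread('pics/w6.png')
# rectify quadrant plane: 6 px/mm, u=-x (0..130), v=z up
S=5
for nm,off in(('a',0.),('b',-.003)):
    us,zs=np.meshgrid(np.arange(-20,125,1/S),np.arange(125,-15,-1/S))
    mp=np.zeros(us.shape+(2,),np.float32)
    # homography from 4 corners is not exact with k1; project on coarse grid with formula
    K,k1,C=c;P=(H+n*off)[None,None]-x*us[...,None]*.001+np.array([0,0,1])*zs[...,None]*.001
    Ci=np.linalg.inv(C);q=P@Ci[:3,:3].T+Ci[:3,3];a=np.stack([q[...,0],-q[...,1]],-1)/-q[...,2:];a*=1+k1*(a**2).sum(-1,keepdims=True)
    mp=(a@K[:2,:2].T+K[:2,2]).astype(np.float32)
    r=cv2.remap(im,mp,None,cv2.INTER_CUBIC);cv2.imwrite(f'pics/rect_{nm}.png',r)
    hsv=cv2.cvtColor(r,cv2.COLOR_BGR2HSV);red=cv2.inRange(hsv,(0,130,90),(6,255,255))|cv2.inRange(hsv,(172,130,90),(180,255,255))
    cc=max(cv2.findContours(red,0,2)[0],key=cv2.contourArea)
    pts=cc[:,0]/S*[1,-1]+[-20,125]
    print(nm,'extent',pts.min(0),pts.max(0)); rr=cv2.minAreaRect(pts.astype(np.float32));print(rr)
    R=np.hypot(*np.argwhere(red)[:,::-1].T) if 0 else None
```

```text
a extent [45.8 86.2] [ 63.  104.2]
((54.824195861816406, 94.97545623779297), (16.925159454345703, 11.541725158691406), 60.12400436401367)
b extent [44.4 83.8] [ 62.  102.2]
((53.571475982666016, 92.73553466796875), (17.349489212036133, 11.68931770324707), 60.12400436401367)
```

View pics/rect_a.png

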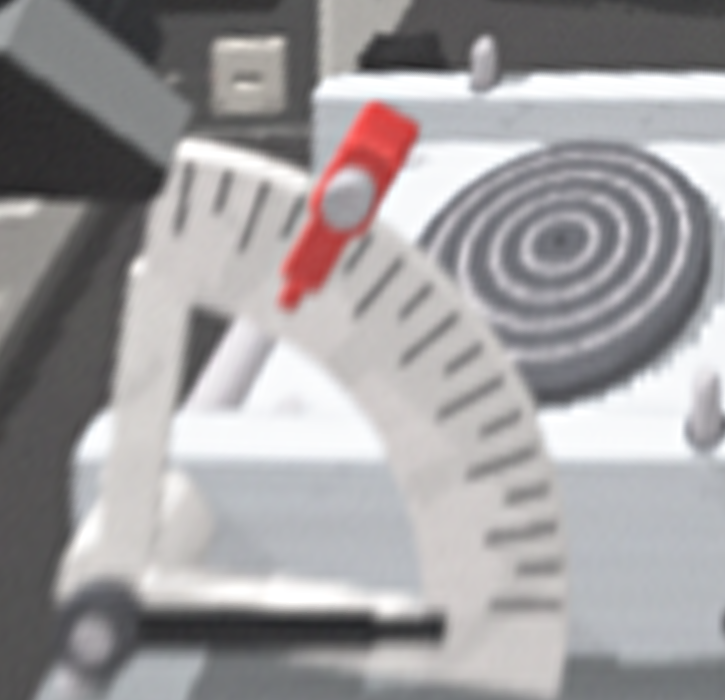

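The rectified w6 view reads the index at about 1.04 rad: the tip gives 1.032, the screw 1.043 and the bar axis 1.056, and it sits near the hidden 60° tick. The arc kinematics (r steady at 169.5 mm) put the plate at about 1.02, so one small step more.

>>> servo_tool(
  moves=[
    {"fingers": -1,"xyz": [-1.5,0,-0.9],"dr": [0,0,0]},
    {"fingers": -1,"xyz": [-1.6,0,-1],"dr": [0,0,0]},
    {"fingers": -1,"xyz": [0,0,0],"dr": [0,0,0]},
    {"fingers": -1,"xyz": [0,0,0],"dr": [0,0,0]},
    {"fingers": -1,"xyz": [0,0,0],"dr": [0,0,0]},
  ],
)

```text
time_s: 19.18
position: [0.5461, 0.0977, 0.1995]
orientation: [0.073, 3.14, 0.002]
force: [-0.6, 5.6, -6.9]
width: 0.0149
```

```bash
python3 look.py B
python3 - <<'E'
from h import *
from ang import H,x,n
S=5;out=[]
for nm in('scene','side'):
    c=cam(nm);im=cv2.imread(f'pics/{nm}B.png')
    us,zs=np.meshgrid(np.arange(-20,100,1/S),np.arange(125,-15,-1/S))
    K,k1,C=c;P=H[None,None]-x*us[...,None]*.001+np.array([0,0,1])*zs[...,None]*.001
    Ci=np.linalg.inv(C);q=P@Ci[:3,:3].T+Ci[:3,3];a=np.stack([q[...,0],-q[...,1]],-1)/-q[...,2:];a*=1+k1*(a**2).sum(-1,keepdims=True)
    mp=(a@K[:2,:2].T+K[:2,2]).astype(np.float32)
    # 400 px each
    out.append(cv2.resize(cv2.remap(im,mp,None,cv2.INTER_CUBIC),(400,467)))
cv2.imwrite('pics/rectB.png',np.hstack(out))
E
```

```text
19.175 [0.54610814 0.0977063  0.19951831] [-0.56640977  5.61034088 -6.86736463] [-0.      0.0019 -0.0007 -0.002   0.0011 -0.0007]
kin 1.0441343825123415 0.1694853045107265
```

View pics/rectB.png

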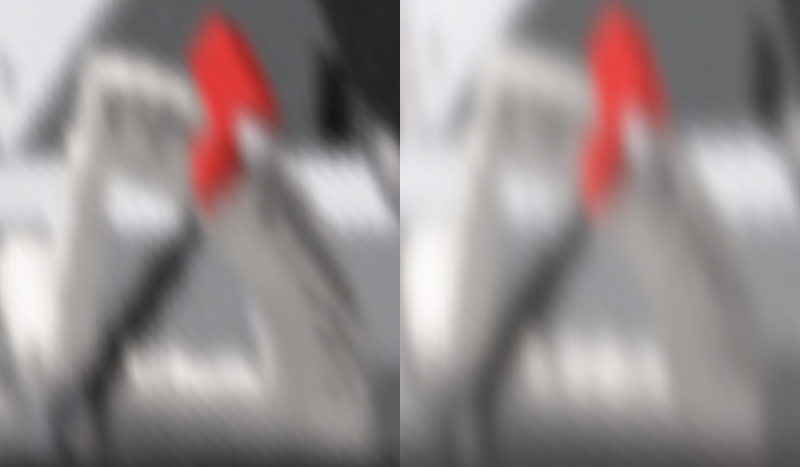

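View pics/zB.png

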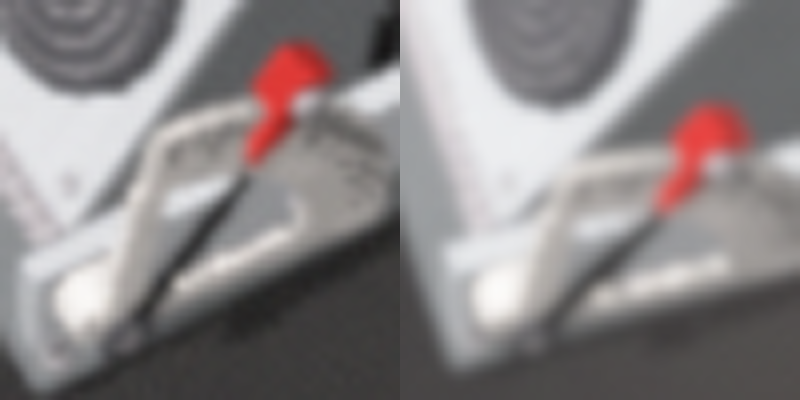

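In both views the needle tip now meets the red index tip (scene crop (245,170), side crop (655,215)). A final still check of the whole bench before handing in.

>>> servo_tool(
  moves=[
    {"fingers": -1,"xyz": [0,0,0],"dr": [0,0,0]},
    {"fingers": -1,"xyz": [0,0,0],"dr": [0,0,0]},
    {"fingers": -1,"xyz": [0,0,0],"dr": [0,0,0]},
    {"fingers": -1,"xyz": [0,0,0],"dr": [0,0,0]},
  ],
)

```text
time_s: 20.08
position: [0.5461, 0.0977, 0.1995]
orientation: [0.073, 3.14, 0.002]
force: [-1.2, 5.0, -6.4]
width: 0.015
```

```bash
python3 look.py C; cp pics/sceneC.png pics/finalC.png
```

```text
20.075 [0.54609909 0.09771841 0.19952989] [-1.22465485  4.95351142 -6.39406647] [ 0.0002 -0.0011 -0.0001  0.0004 -0.0002 -0.001 ]
kin 1.0441225870351356 0.1694998640508225
```

View pics/sceneC.png

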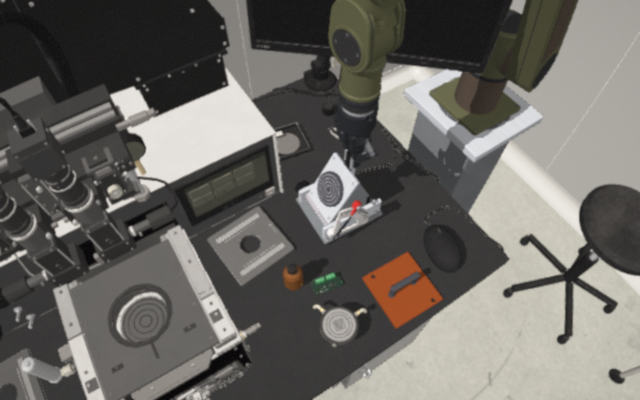

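The scene view shows the plate held still, the cover flat at (402,288), and the bystanders where they started. Handing in.

```bash
python3 -c "
from rig import env
print(env.finish_job())"
```

```text
the job is handed in; nothing more can be done
None
```

The dust cover is off its pins and lying flat on the free bench to the left. The plate is swung up to the red index, and I handed the job in at about 20 s while still gripping the pull tab.

- **Cover:** I lowered it until it touched the bench at about 7 N and only then opened the fingers. It sits at about (0.566, 0.345) m, well clear of the stage.
- **Angle:** The arm's position on the arc puts the plate at about 1.044 rad. The index reads about 1.04 rad, with individual readings from 1.03 to 1.056. In the last pictures the needle tip meets the red tip in both fixed views, within about 0.02 rad.
- **Stillness:** Over the last second the tool position stayed constant to within about 0.1 mm, with joint speeds about zero. The wrist still carries a sideways push of about 5 N and a weight of about 6.5 N.
- **Disagreement:** An automatic comparison of needle and index in the scene and side images, made just before the last 0.02 rad step, said the plate was about 0.14 rad short. I set it aside because those oblique views are very sensitive to how far the index sits behind the needle. I relied instead on the near face-on wrist view and the arc position.
- **Other items:** Nothing else on the bench looked moved by eye in the final picture; I did not measure the bystanders or the index again.

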